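Lay out whole starfish on their wood slices by size

ROBOT

A 6-joint arm with a two-finger parallel gripper is mounted at the origin on the work surface. World frame = base frame: x ahead of the robot, y to its left, z up, the work surface at z = 0. Lengths are in mm, angles in degrees, forces in N, time in s.
With the tool pointing down it reaches from about 300 to 850 mm from the base axis. Payload 4.2 kg.
Tool frame: the origin (TCP) lies between the finger pads; the fingertips stand 22 mm ahead of it and the grasp point (between the pads) lies 3 mm ahead of it; z points along the fingers, y is the direction in which the jaws open and shut (so a half turn about z gives the same grasp; the last joint's range is limited). The gripper opens to 91 mm and grips with 3 to 60 N. Pads are 32 mm wide; open, the fingers measure 118 mm over their backs; the gripper's body (76 mm by 178 mm) begins 60 mm behind the grasp point.
Start: joints at [-75.344, 18.312, 89.639, -0, 72.044, -1.146], TCP at [156.584, -553.283, 235.976] pointing down, gripper open.
Joint ranges: [-177.97, 177.97], [-48.28, 115.42], [12.27, 149.76], [-77.06, 257.06], [2.81, 150.46], [-146.56, 146.56]. Speed limits (degrees/s): [147.25, 147.25, 180, 180, 180, 180].

INTERFACE

Orientations are given as [roll, pitch, yaw] about the fixed x, y, z axes, in that order (R = Rz(yaw) Ry(pitch) Rx(roll)).
In Python, from workcell import telemetry, cams, env gives the robot as it stands.
- The arm moves only by the shell command python3 -m inch 'ROWS' [FORCE]. ROWS is JSON, a list of rows, each an object of numbers: "x", "y", "z": the shift along the tool's x, y, z in cm; "yaw": the turn about the tool's z in units of 5 degrees (1.0 is 5 degrees); "gripper": the gripper's target within -1 to 1 (fully open at 1, half-way at 0, shut at -1). A call has 1 to 12 rows; each row shifts and turns the commanded pose from where the row before left it, along the tool's axes as they then stand; what a row does not reach is not made up. A row lasts 1/12 s, in which the tool goes at most 41.7 mm and 7.16 degrees, less where a joint would pass 70% of its speed; a pose out of reach is approached as far as the arm can. A call is refused whole if a number of a shift passes 4.17 or a number of a turn 1, either way. A call with a gripper value outside its range is refused whole. The fingers move at their own pace and stop on an object; FORCE is the grip in N (left out, the last holds). Time passes only in rows, so rows that do not move let the fingers close. It gives the time, the measured TCP pose, the force and the opening at its end, in the units of the state.
- telemetry.state(): the state, without advancing time (a new reading comes with each control period).
- cams.grab_frame(name): name is "scene" or "side" or "wrist"; returns a dict with "pixels" (420x560x3 uint8, red, green, blue), "mtx" (3x3 intrinsics, pixels), "distortion" ([k1, k2, p1, p2, k3] as OpenCV has them; the pictures are not rectified), "rvec" (rotation vector, rad) and "tvec" (3), from world to camera coordinates, as OpenCV has them. Camera axes: x right, y down, z forward; pixel columns grow to the right and rows downward; lengths in mm; the calibration is good to about 2 mm. A picture is of the moment at which its call begins. There is no depth.
- env.job_done(): hands the job in, once; it reports no verdict.
The state is a dict: "time_s": time; "qpos": joint angles; "qvel": joint speeds; "effort": joint torques, N m; "ee_pos": TCP position; "ee_rot": TCP orientation; "force": force on the tool from outside, world axes, zero at the start; "torque": the same for the moment, N m; "gripper_width": finger opening in mm.
Only numpy, scipy, OpenCV 4.12 (cv2) and the standard library are available. Lean on these libraries where they do the work, as an engineer would, in place of code of your own. Each camera call takes 0.05 s, during which the arm holds its last target. There are 200 camera calls.

TASK

Lay each of the three whole starfish flat, right way up and centred on the wood slice of its own size: the largest on the largest slice, the middle one on the middle slice, the smallest on the smallest. They are brittle, so set them down gently and do not drop them. Leave the broken starfish (the one with an arm missing), the sea urchin shell and the tub of beads where they are.

Things in the scene. Friction and masses are not known exactly. Their poses are not given: they have to be found in the camera images.
- star_large: The largest whole dried starfish, bone white, loose, flat: 5 equal arms, tips 66 mm from the centre. Arms are 18 mm wide, 18 mm tall, straight-sided out to 48 mm, then narrower; domed middle 22 mm tall. Origin: centre of its underside; z up; one arm along its x axis, the others every 72 degrees. Easily gripped across one arm, 34 mm from the centre, clear of the next arms.
- star_medium: The middle-sized whole dried starfish, bone white, loose, flat: 5 equal arms, tips 50 mm from the centre. Arms are 15 mm wide, 16 mm tall, straight-sided out to 36 mm, then narrower; domed middle 20 mm tall. Origin: centre of its underside; z up; one arm along its x axis, the others every 72 degrees. Easily gripped across one arm, 30 mm from the centre, clear of the next arms.
- star_small: The smallest whole dried starfish, bone white, loose, flat: 5 equal arms, tips 37 mm from the centre. Arms are 12 mm wide, 14 mm tall, straight-sided out to 27 mm, then narrower; domed middle 18 mm tall. Origin: centre of its underside; z up; one arm along its x axis, the others every 72 degrees. Easily gripped across one arm, 26 mm from the centre, clear of the next arms.
- star_broken: A broken dried starfish, bone white, loose: four arms with tips 50 mm from the centre and one arm snapped off to a stump, which points along its x axis. 20 mm tall. Origin: centre of its underside. To be left alone.
- slice_large: The largest of three round slices of a log, wood with dark bark edge, 156 mm in diameter, 10 mm thick, lying flat and stuck to the table. Origin: centre of its underside, so its top face is 10 mm above it; z up.
- slice_medium: The middle-sized of three round slices of a log, wood with dark bark edge, 124 mm in diameter, 10 mm thick, lying flat and stuck to the table. Origin: centre of its underside, so its top face is 10 mm above it; z up.
- slice_small: The smallest of three round slices of a log, wood with dark bark edge, 98 mm in diameter, 10 mm thick, lying flat and stuck to the table. Origin: centre of its underside, so its top face is 10 mm above it; z up.
- urchin: A round, domed, pinkish-grey sea urchin shell, 64 mm in diameter, 36 mm tall, loose. Origin: centre of its underside. To be left alone.
- bead_tub: A clear open plastic tub of pale beads, 100 mm (its x) by 130 mm (its y), 45 mm tall, loose. Origin: centre of its underside. To be left alone.
Mind the look-alikes: they are no part of the job. Leave any orange or turquoise look-alike of the star_medium alone.

How it is judged:
By the outcome, as a careful person would: the job done as asked, in the order asked, and still so for the second after the job is handed in, with the robot touching nothing.
It also fails if it takes over 80 s, if anything falls off the work surface, if the arm or the gripper's body presses on something with over 40 N, if the wrist force passes 120 N, or if a joint passes its speed limit or range.

## Working session

There is one attempt and no reset: what is moved stays moved. The work goes in short steps, Python scripts to look and compute and a shell command to move; the robot and the scene stay as the last step left them, time stands still between calls to the robot, and variables do not carry over. Pictures are saved under pics/ and viewed, about 12 in all and at most 16, crops included, and the job is handed in when it is done.

```bash
mkdir -p pics; ls
python3 - <<'E'
from workcell import telemetry,cams
import cv2
for n in("scene","side"):
    f=cams.grab_frame(n); cv2.imwrite(f"pics/{n}0.png",f["pixels"][:,:,::-1])
    import pickle; pickle.dump(f,open(f"pics/{n}0.pkl","wb"))
    R=cv2.Rodrigues(f["rvec"])[0]; print(n,(-R.T@f["tvec"].reshape(3)).round(),f["mtx"].round(1).tolist(),R[2].round(2))
s=telemetry.state();print(s)
E
```

```text
pics
scene [1107.  114. 1075.] [[477.3, 0.0, 285.2], [0.0, 477.3, 216.0], [0.0, 0.0, 1.0]] [-0.52 -0.1  -0.85]
side [-180. 1042. 1097.] [[486.7, 0.0, 280.2], [0.0, 486.7, 204.7], [0.0, 0.0, 1.0]] [ 0.39 -0.65 -0.65]
{'time_s': 0.1, 'qpos': array([-7.53445895e+01,  1.83482670e+01,  8.96992081e+01, -8.39557897e-04,
        7.20436003e+01, -1.14301741e+00]), 'qvel': array([ 0.01373817, -0.06075398, -0.21305201,  0.10148991,  0.08483725,
        0.07644553]), 'effort': array([ 4.23048486e-04, -4.13332951e+01, -2.32510257e+01,  7.28862570e-02,
        4.22279129e-02, -5.21228799e-05]), 'ee_pos': array([ 156.46596376, -552.87305468,  235.20283576]), 'ee_rot': array([-1.79908927e+02, -1.01868880e-03,  1.57986866e+01]), 'force': array([-0.95962528, -0.27776033, -0.38335406]), 'torque': array([ 0.04713462,  0.04526071, -0.04219298]), 'gripper_width': 91.29930791398458}
```

View pics/scene0.png

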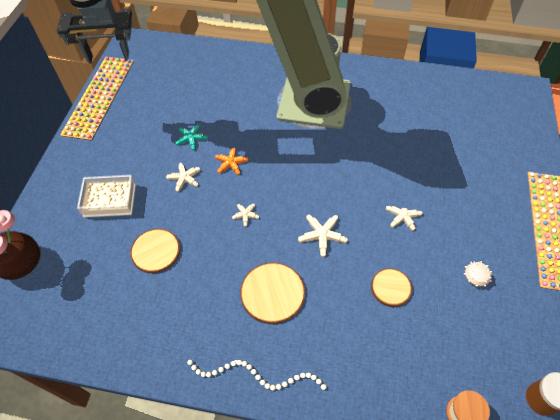

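View pics/side0.png

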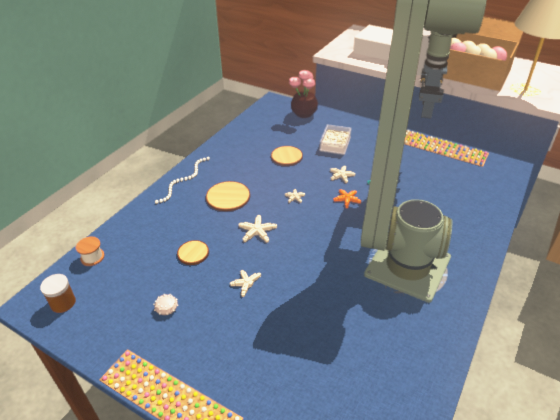

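The scene view shows the white stars at (184,177), (246,214), (323,233) and (404,216). The slices are at (155,250), (272,292) and (391,287). The orange star is at (231,161) and the turquoise one at (191,137); both are ignored. I'll measure by silhouette fitting and enlarge the four white stars.

```bash
cat > h.py <<'E'
import numpy as np,cv2,pickle
from scipy.optimize import minimize
from workcell import telemetry,cams
SP=dict(L=(66,18,48,18),M=(50,15,36,16),S=(37,12,27,14))
SL=dict(L=78,M=62,S=49)
def grab(n,tag):
    f=cams.grab_frame(n); cv2.imwrite(f"pics/{n}{tag}.png",f["pixels"][:,:,::-1]); pickle.dump(f,open(f"pics/{n}{tag}.pkl","wb")); return f
def load(n,tag): return pickle.load(open(f"pics/{n}{tag}.pkl","rb"))
def proj(f,P): return cv2.projectPoints(np.float64(P).reshape(-1,1,3),f["rvec"],f["tvec"],f["mtx"],np.float64(f["distortion"]))[0].reshape(-1,2)
def unproj(f,uv,z):
    n=cv2.undistortPoints(np.float64([[uv]]),f["mtx"],np.float64(f["distortion"])).ravel()
    R=cv2.Rodrigues(f["rvec"])[0]; c=-R.T@np.ravel(f["tvec"]); d=R.T@np.r_[n,1]; return c+d*(z-c[2])/d[2]
K=8
def sil(f,parts,box):
    x0,y0,x1,y1=box; m=np.zeros(((y1-y0)*4,(x1-x0)*4),np.uint8)
    for P in parts:
        p=(proj(f,P)-[x0,y0]+.5)*4-.5
        cv2.fillPoly(m,[cv2.convexHull(np.int32(np.round(p*16)))],1,shift=4)
    return cv2.resize(m.astype(np.float32),(x1-x0,y1-y0),interpolation=cv2.INTER_AREA)
def star(k,x,y,a,z=0):
    t,w,s,h=SP[k]; out=[]
    for i in range(5):
        c,sn=np.cos(np.radians(a+72*i)),np.sin(np.radians(a+72*i))
        q=np.array([[0,w/2],[s,w/2],[t,w/4],[t,-w/4],[s,-w/2],[0,-w/2]])@np.array([[c,sn],[-sn,c]])+[x,y]
        out.append(np.r_[np.c_[q,np.full(6,z)],np.c_[q,np.full(6,z+h)]])
    return out
def disc(r,x,y):
    t=np.linspace(0,2*np.pi,60); q=np.c_[x+r*np.cos(t),y+r*np.sin(t)]
    return [np.r_[np.c_[q,0*t],np.c_[q,0*t+10]]]
def white(f):
    g=cv2.cvtColor(f["pixels"],cv2.COLOR_RGB2HSV).astype(int); return ((g[...,1]<110)&(g[...,2]>125)).astype(np.float32)
def notblue(f):
    p=f["pixels"].astype(int); return (p[...,0]>p[...,2]+0).astype(np.float32)
def fit(fs,mask,model,p0,r,steps):
    data=[]
    for f in fs:
        u,v=proj(f,[[p0[0],p0[1],8]])[0]; s=int(r); box=(max(0,int(u)-s),max(0,int(v)-s),min(560,int(u)+s),min(420,int(v)+s))
        data.append((f,box,mask(f)[box[1]:box[3],box[0]:box[2]]))
    cost=lambda p:sum(np.minimum(abs(sil(f,model(*p),b)-m),1).sum()/m.sum() for f,b,m in data)
    sim=np.vstack([p0]+[np.add(p0,np.eye(len(p0))[i]*steps[i]) for i in range(len(p0))])
    o=minimize(cost,p0,method="Nelder-Mead",options=dict(initial_simplex=sim,xatol=.05,fatol=1e-4)); return o.x,o.fun/len(fs)
def fitstar(fs,k,xy,z=0,r=34,mask=white):
    return min((fit(fs,mask,lambda x,y,a:star(k,x,y,a,z),[*xy,a],r,[6,6,10]) for a in (0,18,36,54)),key=lambda t:t[1])
E
cat > m.py <<'E'
from h import *
a,b=load("scene",0),load("side",0)
U=dict(A=(184,177),B=(246,214),C=(323,233),D=(404,216))
cr=[cv2.resize(a["pixels"][v-28:v+28,u-28:u+28],(390,290),interpolation=cv2.INTER_CUBIC) for u,v in U.values()]
cv2.imwrite("pics/crop0.png",np.vstack([np.hstack(cr[:2]),np.hstack(cr[2:])])[:,:,::-1])
for n,k in zip("ABCD","MSLM"):
    xy=unproj(a,U[n],8)[:2]
    for fs in ([a],[b],[a,b]):
        p,c=fitstar(fs,k,xy,r={'S':22,'M':28,'L':36}[k]); print(n,k,p.round(1),round(c,3))
for k,uv in dict(M=(155,250),L=(272,292),S=(391,287)).items():
    xy=unproj(a,uv,10)[:2]
    for fs in ([a],[b],[a,b]):
        p,c=fit(fs,notblue,lambda x,y:disc(SL[k],x,y),list(xy),42,[6,6]); print("slice",k,p.round(1),round(c,3))
E
python3 m.py
```

```text
A M [ 363.6 -316.7   63.7] 0.833
A M [ 375.6 -348.3   15.7] 0.907
A M [ 362.8 -317.7   62.8] 0.87
B S [ 456.8 -138.    21.6] 0.823
B S [ 470.6 -125.9   40. ] 0.906
B S [ 456.2 -134.8   19.7] 0.865
C L [477.5  90.7   9. ] 0.816
C L [479.   87.4  10.1] 0.888
C L [478.4  87.8   9.4] 0.853
D M [369.6 273.   72.9] 0.817
D M [381.8 292.1  34.1] 0.852
D M [381.9 291.5  37.5] 0.833
slice M [ 603.7 -317.1] 0.096
slice M [ 603.4 -320.8] 0.42
slice M [ 603.8 -317.9] 0.268
slice L [661.6  -1.1] 0.018
slice L [662.5  -4.5] 0.334
slice L [661.6  -1.7] 0.184
slice S [597.6 280.3] 0.029
slice S [597.7 277.5] 0.098
slice S [597.8 279.2] 0.076
```

View pics/crop0.png

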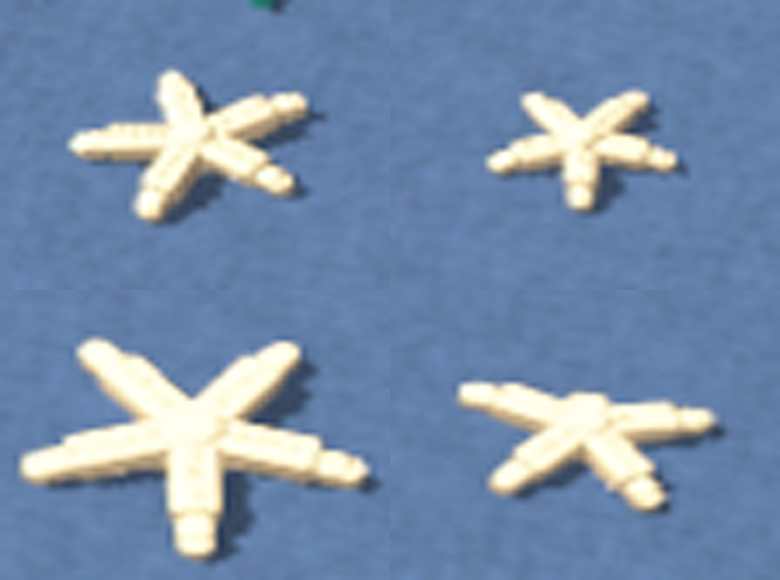

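The crop shows that D (404,216), bottom right, has four arms and a gap, so it is the broken star. A (184,177), B (246,214) and C (323,233) have five arms each and are medium, small and large by size. My white mask also catches the cloth, so I'll fix the mask and keep only the central blob.

```bash
python3 - <<'E'
s=open("h.py").read()
s=s.replace("p=f[\"pixels\"].astype(int); return (p[...,0]>p[...,2]+0).astype(np.float32)","p=f[\"pixels\"].astype(int); return (p[...,0]>p[...,2]-10).astype(np.float32)")
i=s.index("def white"); j=s.index("def notblue")
s=s[:i]+'''def white(f):
    p=f["pixels"].astype(int); return ((p[...,0]>p[...,2]-10)&(p[...,0]>90)).astype(np.float32)
'''+s[j:]
s=s.replace("data.append((f,box,mask(f)[box[1]:box[3],box[0]:box[2]]))",'''n,L,st,ce=cv2.connectedComponentsWithStats(mask(f).astype(np.uint8))
        ok=[i for i in range(1,n) if st[i,4]>60]; i=min(ok,key=lambda i:np.hypot(*(ce[i]-[u,v])))
        data.append((f,box,(L==i).astype(np.float32)[box[1]:box[3],box[0]:box[2]]))''')
open("h.py","w").write(s)
E
python3 m.py
```

```text
A M [ 366.5 -312.6   65.4] 0.167
A M [ 364.9 -312.6   66. ] 0.119
A M [ 365.7 -312.8   65.3] 0.152
B S [ 455.9 -114.8   83.5] 0.145
B S [ 454.5 -117.2   11.6] 0.139
B S [ 454.7 -115.7   84.1] 0.164
C L [479.8  94.5   9.4] 0.118
C L [477.9  93.5   9. ] 0.116
C L [478.4  94.   81.3] 0.13
D M [384.7 299.   34.9] 0.251
D M [383.1 297.4  36.1] 0.317
D M [384.1 298.3  34.9] 0.299
slice M [ 603.7 -317.1] 0.023
slice M [ 603.4 -320.9] 0.036
slice M [ 603.2 -318.4] 0.042
slice L [661.9  -1.2] 0.017
slice L [661.7  -3.9] 0.029
slice L [661.9  -2.1] 0.032
slice S [597.5 280.6] 0.025
slice S [597.5 277.5] 0.032
slice S [597.8 279.2] 0.044
```

All fits are consistent. I'll write a helper that converts a target into tool-frame shifts.

```bash
cat > go.py <<'E'
import sys,numpy as np
from workcell import telemetry
s=telemetry.state(); x,y,z,yaw=map(float,sys.argv[1:5]); p=s["ee_pos"]; a=s["ee_rot"][2]
r=np.radians(yaw); d=np.array([x,y,z])-p
print("t",round(s["time_s"],2),"pos",p.round(1),"rot",s["ee_rot"].round(2),"F",s["force"].round(1),"w",round(s["gripper_width"],1))
print("yaw units",round(-((yaw-a+180)%360-180)/5,2),"| after turn: tool cm x %.2f y %.2f z %.2f"%((d[0]*np.cos(r)+d[1]*np.sin(r))/10,(d[0]*np.sin(r)-d[1]*np.cos(r))/10,-d[2]/10),"rows",np.ceil(np.linalg.norm(d)/41))
E
python3 go.py 512 99.5 200 9.3
```

```text
t 0.1 pos [ 156.5 -552.9  235.2] rot [-179.91   -0.     15.8 ] F [-1.  -0.3 -0.4] w 91.3
yaw units 1.3 | after turn: tool cm x 45.63 y -58.63 z 3.52 rows 19.0
```

```bash
python3 -m inch '[{"yaw":0.65,"gripper":-0.3},{"yaw":0.65,"gripper":-0.3},{"x":2,"y":-2.6,"gripper":-0.3},{"x":2,"y":-2.6,"gripper":-0.3},{"x":2,"y":-2.6,"gripper":-0.3},{"x":2,"y":-2.6,"gripper":-0.3},{"x":2,"y":-2.6,"gripper":-0.3},{"x":2,"y":-2.6,"gripper":-0.3},{"x":2,"y":-2.6,"gripper":-0.3},{"x":2,"y":-2.6,"gripper":-0.3},{"x":2,"y":-2.6,"gripper":-0.3},{"x":2,"y":-2.6,"gripper":-0.3}]'; python3 go.py 512 99.5 200 9.3
```

```text
t 0.1 pos [ 156.5 -552.9  235.2] rot [-179.91   -0.     15.8 ] F [-1.  -0.3 -0.4] w 91.3
yaw units 1.3 | after turn: tool cm x 45.63 y -58.63 z 3.52 rows 19.0invalid input
```

```bash
python3 -m inch '[{"x":0,"y":0,"z":0,"yaw":0.65,"gripper":-0.3},{"x":0,"y":0,"z":0,"yaw":0.65,"gripper":-0.3}]' 15; python3 go.py 512 99.5 200 9.3
```

```text
time_s: 0.27
ee_pos: [156.5, -553.0, 235.4]
ee_rot: [-179.9, 0.0, 9.1]
force: [-0.0, 0.4, 0.0]
gripper_width: 80.9
t 0.27 pos [ 156.5 -553.   235.4] rot [-1.7994e+02  1.0000e-02  9.1500e+00] F [-0.   0.4  0. ] w 80.9
yaw units -0.03 | after turn: tool cm x 45.63 y -58.65 z 3.54 rows 19.0
```

All keys are needed in each row.

```bash
python3 -m inch '[{"x":2.2,"y":-2.8,"z":0,"yaw":0,"gripper":-0.3},{"x":2.2,"y":-2.8,"z":0,"yaw":0,"gripper":-0.3},{"x":2.2,"y":-2.8,"z":0,"yaw":0,"gripper":-0.3},{"x":2.2,"y":-2.8,"z":0,"yaw":0,"gripper":-0.3},{"x":2.2,"y":-2.8,"z":0,"yaw":0,"gripper":-0.3},{"x":2.2,"y":-2.8,"z":0,"yaw":0,"gripper":-0.3},{"x":2.2,"y":-2.8,"z":0,"yaw":0,"gripper":-0.3},{"x":2.2,"y":-2.8,"z":0,"yaw":0,"gripper":-0.3},{"x":2.2,"y":-2.8,"z":0,"yaw":0,"gripper":-0.3},{"x":2.2,"y":-2.8,"z":0,"yaw":0,"gripper":-0.3},{"x":2.2,"y":-2.8,"z":0,"yaw":0,"gripper":-0.3},{"x":2.2,"y":-2.8,"z":0,"yaw":0,"gripper":-0.3}]' 15; python3 go.py 512 99.5 200 9.3
```

```text
time_s: 1.27
ee_pos: [363.0, -177.3, 235.8]
ee_rot: [180.0, 0.0, 9.3]
force: [0.5, -0.5, -0.2]
gripper_width: 31.8
t 1.27 pos [ 363.  -177.3  235.8] rot [1.80e+02 1.00e-02 9.29e+00] F [ 0.5 -0.5 -0.2] w 31.8
yaw units -0.0 | after turn: tool cm x 19.18 y -24.91 z 3.58 rows 8.0
```

```bash
python3 -m inch '[{"x":2.1,"y":-2.8,"z":0.4,"yaw":0,"gripper":-0.3},{"x":2.1,"y":-2.8,"z":0.4,"yaw":0,"gripper":-0.3},{"x":2.1,"y":-2.8,"z":0.4,"yaw":0,"gripper":-0.3},{"x":2.1,"y":-2.8,"z":0.4,"yaw":0,"gripper":-0.3},{"x":2.1,"y":-2.8,"z":0.4,"yaw":0,"gripper":-0.3},{"x":2.1,"y":-2.8,"z":0.4,"yaw":0,"gripper":-0.3},{"x":2.1,"y":-2.8,"z":0.4,"yaw":0,"gripper":-0.3},{"x":2.1,"y":-2.7,"z":0.4,"yaw":0,"gripper":-0.3},{"x":2.1,"y":-2.6,"z":0.4,"yaw":0,"gripper":-0.3},{"x":0.2,"y":0,"z":0,"yaw":0,"gripper":-0.3}]' 15
python3 - <<'E'
from h import *
f=grab("wrist",1)
print(proj(f,[[478,94,9],[512,99.5,18]]).round())
print(fitstar([f],"L",(478,94),r=200))
E
python3 go.py 512 99.5 60 9.3
```

```text
time_s: 2.1
ee_pos: [513.0, 102.0, 198.7]
ee_rot: [-179.9, -0.0, 9.5]
force: [-0.2, -0.2, 0.7]
gripper_width: 32.1
[[290. 223.]
 [290. 193.]]
(array([479.93469664,  94.68294147,   9.09290256]), np.float64(0.20561279356479645))
t 2.15 pos [512.   99.8 198.8] rot [-1.7999e+02  6.0000e-02  9.5200e+00] F [ 0.2 -1.8 -0.5] w 31.9
yaw units 0.04 | after turn: tool cm x -0.00 y 0.03 z 13.88 rows 4.0
```

View pics/wrist1.png

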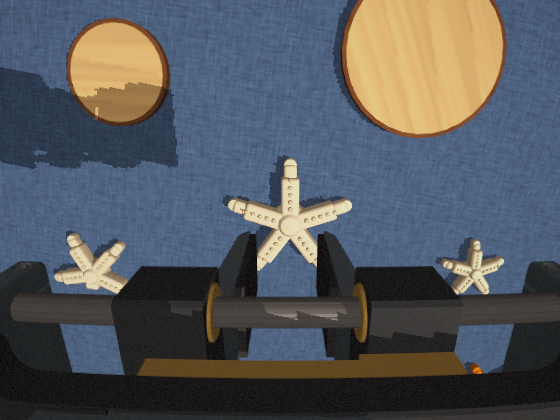

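The wrist view shows the large star with its centre at (290,226) and one arm pointing up between the jaws. The alignment agrees with the fit, so I'll descend and grip.

```bash
python3 -m inch '[{"x":0,"y":0,"z":3.2,"yaw":0,"gripper":-0.3},{"x":0,"y":0,"z":3.2,"yaw":0,"gripper":-0.3},{"x":0,"y":0,"z":3.2,"yaw":0,"gripper":-0.3},{"x":0,"y":0,"z":3.0,"yaw":0,"gripper":-0.3},{"x":0,"y":0,"z":2.0,"yaw":0,"gripper":-0.3},{"x":0,"y":0,"z":1.5,"yaw":0,"gripper":-0.3},{"x":0,"y":0,"z":0.7,"yaw":0,"gripper":-0.3},{"x":0,"y":0,"z":0.5,"yaw":0,"gripper":-0.3},{"x":0,"y":0,"z":0,"yaw":0,"gripper":-0.3}]' 15; python3 go.py 512 99.8 25 9.4
```

```text
time_s: 2.9
ee_pos: [510.7, 96.5, 27.1]
ee_rot: [180.0, -0.0, 9.2]
force: [0.7, -0.5, 1.1]
gripper_width: 31.8
t 2.9 pos [510.7  96.5  27.1] rot [179.98  -0.     9.25] F [ 0.7 -0.5  1.1] w 31.8
yaw units -0.03 | after turn: tool cm x 0.18 y -0.31 z 0.21 rows 1.0
```

```bash
python3 -m inch '[{"x":0,"y":0,"z":0,"yaw":0,"gripper":-1},{"x":0,"y":0,"z":0,"yaw":0,"gripper":-1},{"x":0,"y":0,"z":0,"yaw":0,"gripper":-1},{"x":0,"y":0,"z":0,"yaw":0,"gripper":-1},{"x":0,"y":0,"z":0,"yaw":0,"gripper":-1},{"x":0,"y":0,"z":0,"yaw":0,"gripper":-1}]' 15; python3 go.py 512 99.8 25 9.4
```

```text
time_s: 3.4
ee_pos: [510.8, 97.4, 26.9]
ee_rot: [180.0, 0.0, 9.3]
force: [-1.3, -1.3, 0.7]
gripper_width: 18.1
t 3.4 pos [510.8  97.4  26.9] rot [1.7998e+02 4.0000e-02 9.3100e+00] F [-1.3 -1.3  0.7] w 18.1
yaw units -0.02 | after turn: tool cm x 0.16 y -0.22 z 0.19 rows 1.0
```

Grip width is 18.1 mm, so the arm is held. Next I'll lift and carry it to the large slice.

```bash
python3 -m inch '[{"x":0,"y":0,"z":-1,"yaw":0,"gripper":-1},{"x":0,"y":0,"z":-2,"yaw":0,"gripper":-1},{"x":0.6,"y":0.3,"z":-2,"yaw":0,"gripper":-1},{"x":1.5,"y":1.1,"z":-1,"yaw":0,"gripper":-1},{"x":2.2,"y":1.6,"z":0,"yaw":0,"gripper":-1},{"x":2.4,"y":1.8,"z":0,"yaw":0,"gripper":-1},{"x":2.4,"y":1.8,"z":0,"yaw":0,"gripper":-1},{"x":2.4,"y":1.8,"z":0,"yaw":0,"gripper":-1},{"x":2.2,"y":1.6,"z":0,"yaw":0,"gripper":-1},{"x":1.7,"y":1.2,"z":0,"yaw":0,"gripper":-1},{"x":1.2,"y":0.9,"z":1,"yaw":0,"gripper":-1},{"x":0,"y":0.1,"z":1,"yaw":0,"gripper":-1}]' 15;python3 -m inch '[{"x":0,"y":0,"z":0,"yaw":0,"gripper":-1},{"x":0,"y":0,"z":0,"yaw":0,"gripper":-1}]' 15
python3 - <<'E'
from h import *
a,b=grab("scene",2),grab("side",2)
w=grab("wrist",2)
cv2.imwrite("pics/m2.png",np.hstack([cv2.resize(a["pixels"][190:350,180:380],(400,320)),cv2.resize(b["pixels"][120:280,130:330],(400,320))])[:,:,::-1])
E
python3 go.py 694.5 3.2 37 9.3
```

```text
time_s: 4.4
ee_pos: [698.1, 2.7, 67.6]
ee_rot: [179.9, -0.3, 9.2]
force: [-0.1, 0.1, -1.4]
gripper_width: 17.7
time_s: 4.57
ee_pos: [693.0, 4.4, 66.0]
ee_rot: [-180.0, 0.2, 9.3]
force: [-0.1, 0.1, -0.1]
gripper_width: 17.8
t 4.72 pos [694.    4.6  67.7] rot [-1.80e+02 -2.00e-02  9.34e+00] F [ 0.2  1.1 -0.9] w 18.0
yaw units 0.01 | after turn: tool cm x 0.02 y 0.15 z 3.07 rows 1.0
```

View pics/m2.png

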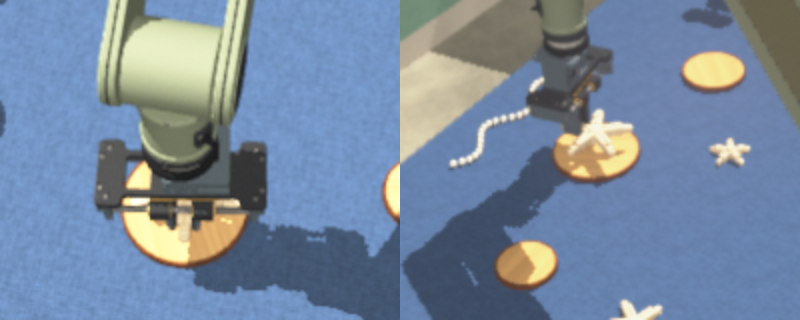

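View pics/wrist2.png

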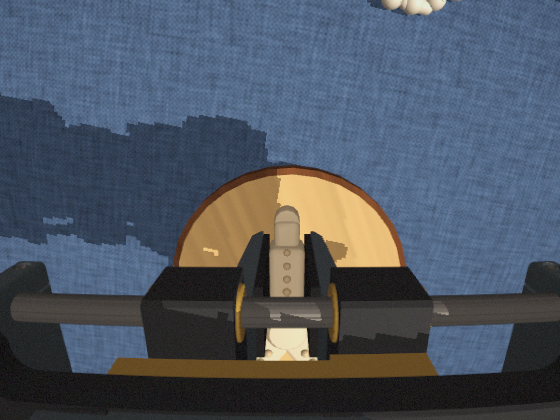

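The side view shows the star held level over the large slice. In the wrist view its tip is at (287,206), and the slice arc spans (177,265), (290,167) and (403,262). I'll work out positions from these.

Run:
```python
from h import *
f=load("wrist",2)
for z in (41,47,55): print("tip",z,unproj(f,(287,206),z).round(1))
m=notblue(f).astype(np.uint8); pts=[]
for u in range(190,395,5):
    c=np.where(m[140:300,u])[0]
    v=140+c[0]
    # outer bark edge: bottom edge on far side
    pts.append(unproj(f,(u,v),5)[:2])
pts=np.array(pts)
from scipy.optimize import least_squares
for r0 in (78,):
    o=least_squares(lambda p:np.hypot(*(pts-p).T)-r0,[662,0],loss="soft_l1"); print("slice",o.x.round(1),np.abs(o.fun).mean().round(2))
w=load("wrist",1); n=notblue(w)
p,c=fit([w],notblue,lambda x,y:disc(49,x,y),[597.8,279.2],90,[5,5]);print("small slice wrist1",p.round(1),c)
```

```text
tip 41 [724.1  10.4  41. ]
tip 47 [725.9  10.7  47. ]
tip 55 [728.2  11.   55. ]
slice [662.2  -1.1] 0.31
small slice wrist1 [597.7 280. ] 0.011473806574940681
```

```bash
python3 -m inch '[{"x":0.1,"y":0.1,"z":0.8,"yaw":0,"gripper":-1},{"x":0,"y":0,"z":0.8,"yaw":0,"gripper":-1},{"x":0,"y":0,"z":0.6,"yaw":0,"gripper":-1},{"x":0,"y":0,"z":0.3,"yaw":0,"gripper":-1},{"x":0,"y":0,"z":0.2,"yaw":0,"gripper":-1},{"x":0,"y":0,"z":0.1,"yaw":0,"gripper":-1},{"x":0,"y":0,"z":0,"yaw":0,"gripper":-1},{"x":0,"y":0,"z":0,"yaw":0,"gripper":-1}]' 15; python3 go.py 694.8 3.2 37 9.3
```

```text
time_s: 5.38
ee_pos: [695.9, 3.2, 39.1]
ee_rot: [180.0, -0.0, 9.3]
force: [0.1, 0.9, -1.0]
gripper_width: 18.1
t 5.38 pos [695.9   3.2  39.1] rot [ 1.7999e+02 -2.0000e-02  9.3000e+00] F [ 0.1  0.9 -1. ] w 18.1
yaw units 0.0 | after turn: tool cm x -0.11 y -0.02 z 0.21 rows 1.0
```

```bash
for i in 1; do python3 -m inch '[{"x":0,"y":0,"z":0.08,"yaw":0,"gripper":-1},{"x":0,"y":0,"z":0.07,"yaw":0,"gripper":-1},{"x":0,"y":0,"z":0,"yaw":0,"gripper":-1}]' 15; done; python3 -m inch '[{"x":0,"y":0,"z":0.05,"yaw":0,"gripper":-1},{"x":0,"y":0,"z":0,"yaw":0,"gripper":-1}]' 15
```

```text
time_s: 5.63
ee_pos: [695.7, 3.2, 37.5]
ee_rot: [180.0, -0.0, 9.3]
force: [-0.1, 0.6, -1.0]
gripper_width: 18.2
time_s: 5.8
ee_pos: [695.8, 3.1, 37.0]
ee_rot: [180.0, -0.0, 9.3]
force: [-0.7, 0.8, -0.4]
gripper_width: 17.9
```

```bash
python3 -m inch '[{"x":0,"y":0,"z":0.05,"yaw":0,"gripper":-1},{"x":0,"y":0,"z":0,"yaw":0,"gripper":-1}]' 15;  python3 -m inch '[{"x":0,"y":0,"z":0.05,"yaw":0,"gripper":-1},{"x":0,"y":0,"z":0,"yaw":0,"gripper":-1}]' 15
```

```text
time_s: 5.97
ee_pos: [695.8, 3.2, 37.0]
ee_rot: [180.0, -0.0, 9.3]
force: [-0.9, 0.2, 2.4]
gripper_width: 17.7
time_s: 6.13
ee_pos: [695.9, 3.2, 36.9]
ee_rot: [180.0, -0.0, 9.3]
force: [-2.5, -0.3, 3.8]
gripper_width: 17.8
```

Contact: 4 N upward. I'll release and rise.

```bash
python3 -m inch '[{"x":0,"y":0,"z":0,"yaw":0,"gripper":-0.85},{"x":0,"y":0,"z":0,"yaw":0,"gripper":-0.6},{"x":0,"y":0,"z":0,"yaw":0,"gripper":-0.35},{"x":0,"y":0,"z":0,"yaw":0,"gripper":-0.3},{"x":0,"y":0,"z":-1,"yaw":0,"gripper":-0.3},{"x":0,"y":0,"z":-2,"yaw":0,"gripper":-0.3},{"x":0,"y":0,"z":-3,"yaw":0,"gripper":-0.3},{"x":0,"y":0,"z":-3.5,"yaw":0,"gripper":-0.3},{"x":0,"y":0,"z":-3.5,"yaw":0,"gripper":-0.3},{"x":0,"y":0,"z":-3,"yaw":0,"gripper":-0.3}]' 15; python3 go.py 395.5 -316.3 200 -6.7
```

```text
time_s: 6.97
ee_pos: [696.0, 3.2, 199.1]
ee_rot: [180.0, -0.1, 9.3]
force: [0.2, -0.5, 0.3]
gripper_width: 32.2
t 6.97 pos [696.    3.2 199.1] rot [ 1.7997e+02 -1.3000e-01  9.3000e+00] F [ 0.2 -0.5  0.3] w 32.2
yaw units 3.2 | after turn: tool cm x -26.12 y 35.23 z -0.09 rows 11.0
```

```bash
python3 -m inch '[{"x":0,"y":0,"z":0,"yaw":0.8,"gripper":-0.45},{"x":0,"y":0,"z":0,"yaw":0.8,"gripper":-0.45},{"x":0,"y":0,"z":0,"yaw":0.8,"gripper":-0.45},{"x":0,"y":0,"z":0,"yaw":0.8,"gripper":-0.45},{"x":-2,"y":2.7,"z":0,"yaw":0,"gripper":-0.45},{"x":-2.2,"y":3,"z":0,"yaw":0,"gripper":-0.45},{"x":-2.2,"y":3,"z":0,"yaw":0,"gripper":-0.45},{"x":-2.2,"y":3,"z":0,"yaw":0,"gripper":-0.45},{"x":-2.2,"y":3,"z":0,"yaw":0,"gripper":-0.45},{"x":-2.2,"y":3,"z":0,"yaw":0,"gripper":-0.45},{"x":-2.2,"y":3,"z":0,"yaw":0,"gripper":-0.45},{"x":-2.2,"y":3,"z":0,"yaw":0,"gripper":-0.45}]' 15; python3 -m inch '[{"x":-2.2,"y":3,"z":0,"yaw":0,"gripper":-0.45},{"x":-2.2,"y":3,"z":0,"yaw":0,"gripper":-0.45},{"x":-2.2,"y":3,"z":0,"yaw":0,"gripper":-0.45},{"x":-2.1,"y":2.5,"z":0,"yaw":0,"gripper":-0.45},{"x":0,"y":0,"z":0,"yaw":0,"gripper":-0.45},{"x":0,"y":0,"z":0,"yaw":0,"gripper":-0.45}]' 15
python3 - <<'E'
from h import *
a,b=grab("scene",3),grab("side",3); f=grab("wrist",3)
for fs in ([a],[b],[a,b]):
    p,c=fitstar(fs,"L",(662,-1),z=10,r=34,mask=lambda f:((f["pixels"].min(2)>175)&white(f).astype(bool)).astype(np.float32)); print("L placed",p.round(1),round(c,3))
print("M wrist",fitstar([f],"M",(366,-313),r=200))
cv2.imwrite("pics/m3.png",np.hstack([cv2.resize(a["pixels"][250:330,230:330],(500,400)),cv2.resize(f["pixels"],(300,400))])[:,:,::-1])
E
python3 go.py 395.5 -316.3 26 -6.7
```

```text
time_s: 7.97
ee_pos: [493.9, -212.9, 196.6]
ee_rot: [180.0, -0.1, -6.7]
force: [0.2, -1.1, -1.4]
gripper_width: 25.1
time_s: 8.47
ee_pos: [394.6, -316.9, 196.6]
ee_rot: [180.0, -0.1, -6.9]
force: [-0.0, -0.3, -0.1]
gripper_width: 24.9
L placed [657.3  -4.2   9.5] 0.373
L placed [664.2 -10.   10.6] 0.831
L placed [658.4  -5.1  10.6] 0.624
M wrist (array([ 367.02722807, -312.46524116,   65.15101531]), np.float64(0.20605334639549255))
t 8.62 pos [ 396.2 -315.4  196.2] rot [ 1.80e+02 -4.00e-02 -6.65e+00] F [ 0.6  0.2 -0.2] w 25.3
yaw units 0.01 | after turn: tool cm x -0.06 y 0.10 z 17.02 rows 5.0
```

View pics/m3.png

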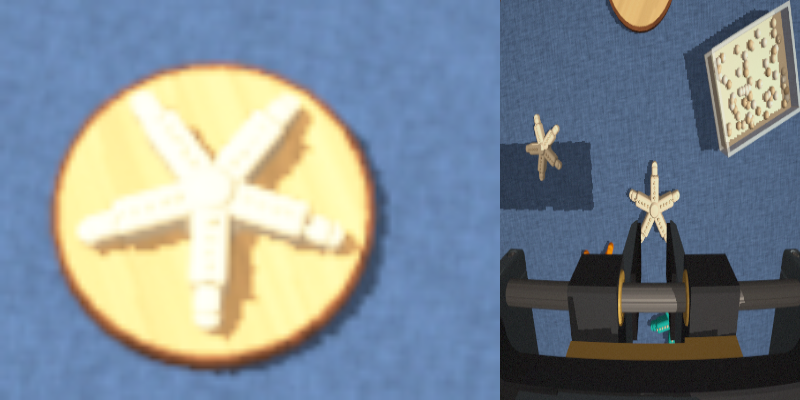

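The large star lies flat on its slice at scene pixel about (272,289). The wrist inset shows the medium star with five arms and one arm between the jaws, in line. I'll descend on the medium star and grip it.

```bash
python3 -m inch '[{"x":0.2,"y":0,"z":3.2,"yaw":0,"gripper":-0.45},{"x":0,"y":0,"z":3.2,"yaw":0,"gripper":-0.45},{"x":0,"y":0,"z":3.2,"yaw":0,"gripper":-0.45},{"x":0,"y":0,"z":3.0,"yaw":0,"gripper":-0.45},{"x":0,"y":0,"z":2.0,"yaw":0,"gripper":-0.45},{"x":0,"y":0,"z":1.3,"yaw":0,"gripper":-0.45},{"x":0,"y":0,"z":0.7,"yaw":0,"gripper":-0.45},{"x":0,"y":0,"z":0.4,"yaw":0,"gripper":-0.45},{"x":0,"y":0,"z":0,"yaw":0,"gripper":-0.45},{"x":0,"y":0,"z":0,"yaw":0,"gripper":-0.45}]' 15
python3 - <<'E'
from h import *
a=load("scene",3)
t=[]
for u,v in [(140,92),(303,97),(80,235),(352,245),(207,330)]: t.append(unproj(a,(230+u/5-.4,250+v/5-.4),18)[:2])
t=np.array(t); print(t.round(1).tolist(),t.mean(0).round(1))
for m in (110,90,70):
    hsv=lambda f:((cv2.cvtColor(f["pixels"],cv2.COLOR_RGB2HSV)[...,1]<m)&(f["pixels"][...,0]>f["pixels"][...,2]-10)).astype(np.float32)
    for n in("scene","side"):
        p,c=fitstar([load(n,3)],"L",(662,-1),z=10,mask=hsv);print(m,n,p.round(1),round(c,2))
E
python3 go.py 397.5 -316.3 26 -6.7
```

```text
time_s: 9.45
ee_pos: [398.2, -316.2, 26.5]
ee_rot: [180.0, -0.1, -6.6]
force: [0.3, -0.8, 0.3]
gripper_width: 25.0
[[612.5, -47.0], [600.8, 32.0], [690.9, -59.3], [672.8, 68.3], [726.3, 9.1]] [6.607e+02 6.000e-01]
110 scene [659.4  -4.8   8.7] 0.58
110 side [661.4  -6.5   9.1] 0.44
90 scene [658.2  -5.    9.7] 0.46
90 side [661.3  -6.7  10.4] 0.22
70 scene [659.1  -3.2   8.8] 0.3
70 side [663.8 -12.5   7.9] 0.83
t 9.45 pos [ 398.2 -316.2   26.5] rot [ 1.7996e+02 -6.0000e-02 -6.6500e+00] F [ 0.3 -0.8  0.3] w 25.0
yaw units 0.01 | after turn: tool cm x -0.07 y 0.01 z 0.05 rows 1.0
```

```bash
python3 -m inch '[{"x":0,"y":0,"z":0,"yaw":0,"gripper":-1},{"x":0,"y":0,"z":0,"yaw":0,"gripper":-1},{"x":0,"y":0,"z":0,"yaw":0,"gripper":-1},{"x":0,"y":0,"z":0,"yaw":0,"gripper":-1},{"x":0,"y":0,"z":0,"yaw":0,"gripper":-1},{"x":0,"y":0,"z":0,"yaw":0,"gripper":-1}]' 15; python3 -m inch '[{"x":0,"y":0,"z":-1,"yaw":0,"gripper":-1},{"x":0,"y":0,"z":-2,"yaw":0,"gripper":-1},{"x":0.6,"y":0,"z":-2,"yaw":0,"gripper":-1},{"x":1.5,"y":-0.2,"z":-1,"yaw":0,"gripper":-1},{"x":2.5,"y":-0.3,"z":0,"yaw":0,"gripper":-1},{"x":3.3,"y":-0.3,"z":0,"yaw":0,"gripper":-1},{"x":3.5,"y":-0.4,"z":0,"yaw":0,"gripper":-1},{"x":3.5,"y":-0.4,"z":0,"yaw":0,"gripper":-1},{"x":3.5,"y":-0.4,"z":0,"yaw":0,"gripper":-1},{"x":2.7,"y":-0.3,"z":0,"yaw":0,"gripper":-1},{"x":1.7,"y":0,"z":1,"yaw":0,"gripper":-1},{"x":0.8,"y":0,"z":1,"yaw":0,"gripper":-1}]' 15;python3 -m inch '[{"x":0,"y":0,"z":0,"yaw":0,"gripper":-1},{"x":0,"y":0,"z":0,"yaw":0,"gripper":-1},{"x":0,"y":0,"z":0,"yaw":0,"gripper":-1}]' 15
python3 - <<'E'
from h import *
grab("wrist",4)
E
python3 go.py 634.8 -321.1 36.5 -6.7
```

```text
time_s: 9.95
ee_pos: [398.0, -316.6, 26.8]
ee_rot: [180.0, -0.1, -6.7]
force: [-0.1, 0.5, 6.0]
gripper_width: 15.0
time_s: 10.95
ee_pos: [637.3, -321.0, 66.3]
ee_rot: [179.9, -0.2, -6.6]
force: [0.5, -1.0, 0.7]
gripper_width: 15.1
time_s: 11.2
ee_pos: [633.0, -320.9, 65.9]
ee_rot: [-180.0, 0.1, -6.7]
force: [-1.1, 0.3, 0.2]
gripper_width: 14.8
t 11.25 pos [ 633.2 -321.1   66.5] rot [ 1.80e+02  4.00e-02 -6.74e+00] F [ 0.   0.4 -0.2] w 14.9
yaw units -0.01 | after turn: tool cm x 0.16 y -0.02 z 3.00 rows 1.0
```

View pics/wrist4.png

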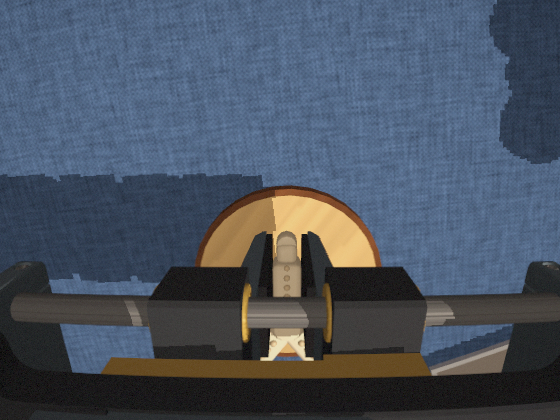

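The wrist view shows the medium star held over its slice, with the tip at (286,232).

```bash
cat > arc.py <<'E'
from h import *
from scipy.optimize import least_squares
def arc(f,r,us,v0,g):
    m=notblue(f).astype(np.uint8)
    pts=np.array([unproj(f,(u,v0+np.where(m[v0:300,u])[0][0]),5)[:2] for u in us])
    o=least_squares(lambda p:np.hypot(*(pts-p).T)-r,g,loss="soft_l1"); return o.x.round(1),np.abs(o.fun).mean().round(2)
E
python3 - <<'E'
from arc import *
f=load("wrist",4); print("slice",arc(f,62,range(212,368,4),160,[603,-318]))
for z in (47,51): 
    t=unproj(f,(286,232),z)[:2]; a=np.radians(-6.7); print("tip",t.round(1),"centre",(t-50*np.array([np.cos(a),np.sin(a)])).round(1))
E
```

```text
slice (array([ 604.5, -316.9]), np.float64(0.26))
tip [ 651.8 -321.7] centre [ 602.2 -315.8]
tip [ 653.4 -321.9] centre [ 603.7 -316. ]
```

```bash
python3 -m inch '[{"x":0.1,"y":0.1,"z":0.8,"yaw":0,"gripper":-1},{"x":0,"y":0,"z":0.8,"yaw":0,"gripper":-1},{"x":0,"y":0,"z":0.6,"yaw":0,"gripper":-1},{"x":0,"y":0,"z":0.3,"yaw":0,"gripper":-1},{"x":0,"y":0,"z":0.2,"yaw":0,"gripper":-1},{"x":0,"y":0,"z":0.1,"yaw":0,"gripper":-1},{"x":0,"y":0,"z":0,"yaw":0,"gripper":-1},{"x":0,"y":0,"z":0,"yaw":0,"gripper":-1}]' 15; python3 -m inch '[{"x":0,"y":0,"z":0.05,"yaw":0,"gripper":-1},{"x":0,"y":0,"z":0,"yaw":0,"gripper":-1}]' 15
```

```text
time_s: 11.92
ee_pos: [635.6, -322.0, 38.1]
ee_rot: [180.0, -0.0, -6.7]
force: [-0.2, 0.1, -0.1]
gripper_width: 14.9
time_s: 12.08
ee_pos: [635.6, -322.1, 37.7]
ee_rot: [180.0, -0.0, -6.7]
force: [0.4, 0.1, -0.2]
gripper_width: 14.7
```

```bash
python3 -m inch '[{"x":0,"y":0,"z":0.05,"yaw":0,"gripper":-1},{"x":0,"y":0,"z":0,"yaw":0,"gripper":-1}]' 15; python3 -m inch '[{"x":0,"y":0,"z":0.05,"yaw":0,"gripper":-1},{"x":0,"y":0,"z":0,"yaw":0,"gripper":-1}]' 15
```

```text
time_s: 12.25
ee_pos: [635.4, -322.0, 37.1]
ee_rot: [180.0, -0.0, -6.7]
force: [0.0, -0.0, -0.9]
gripper_width: 15.0
time_s: 12.42
ee_pos: [635.4, -322.0, 36.9]
ee_rot: [180.0, -0.0, -6.7]
force: [-0.1, 0.6, 2.0]
gripper_width: 14.6
```

```bash
python3 -m inch '[{"x":0,"y":0,"z":0.02,"yaw":0,"gripper":-0.9},{"x":0,"y":0,"z":0,"yaw":0,"gripper":-0.65},{"x":0,"y":0,"z":0,"yaw":0,"gripper":-0.45},{"x":0,"y":0,"z":0,"yaw":0,"gripper":-0.45},{"x":0,"y":0,"z":-1,"yaw":0,"gripper":-0.45},{"x":0,"y":0,"z":-2,"yaw":0,"gripper":-0.45},{"x":0,"y":0,"z":-3,"yaw":0,"gripper":-0.45},{"x":0,"y":0,"z":-3.5,"yaw":0,"gripper":-0.45},{"x":0,"y":0,"z":-3.5,"yaw":0,"gripper":-0.45},{"x":0,"y":0,"z":-3,"yaw":0,"gripper":-0.45}]' 15; python3 go.py 481 -110 200 12.1
```

```text
time_s: 13.25
ee_pos: [635.7, -322.2, 199.6]
ee_rot: [179.9, -0.1, -6.7]
force: [0.5, 0.3, -0.1]
gripper_width: 25.2
t 13.25 pos [ 635.7 -322.2  199.6] rot [ 1.7994e+02 -1.4000e-01 -6.7000e+00] F [ 0.5  0.3 -0.1] w 25.2
yaw units -3.76 | after turn: tool cm x -10.67 y -23.99 z -0.04 rows 7.0
```

```bash
python3 -m inch '[{"x":0,"y":0,"z":0,"yaw":-0.94,"gripper":-0.55},{"x":0,"y":0,"z":0,"yaw":-0.94,"gripper":-0.55},{"x":0,"y":0,"z":0,"yaw":-0.94,"gripper":-0.55},{"x":0,"y":0,"z":0,"yaw":-0.94,"gripper":-0.55},{"x":-1.4,"y":-3.2,"z":0,"yaw":0,"gripper":-0.55},{"x":-1.4,"y":-3.2,"z":0,"yaw":0,"gripper":-0.55},{"x":-1.4,"y":-3.2,"z":0,"yaw":0,"gripper":-0.55},{"x":-1.4,"y":-3.2,"z":0,"yaw":0,"gripper":-0.55},{"x":-1.4,"y":-3.2,"z":0,"yaw":0,"gripper":-0.55},{"x":-1.4,"y":-3.2,"z":0,"yaw":0,"gripper":-0.55},{"x":-1.4,"y":-3.2,"z":0,"yaw":0,"gripper":-0.55},{"x":-0.9,"y":-1.6,"z":0,"yaw":0,"gripper":-0.55}]' 15; python3 -m inch '[{"x":0,"y":0,"z":0,"yaw":0,"gripper":-0.55},{"x":0,"y":0,"z":0,"yaw":0,"gripper":-0.55},{"x":0,"y":0,"z":0,"yaw":0,"gripper":-0.55},{"x":0,"y":0,"z":0,"yaw":0,"gripper":-0.55}]' 15
python3 - <<'E'
from h import *
f=grab("wrist",5); a=grab("scene",5)
print("S wrist",fitstar([f],"S",(455,-115.5),r=150))
cv2.imwrite("pics/m5.png",np.hstack([cv2.resize(f["pixels"],(500,375)),cv2.resize(a["pixels"][215:290,110:170],(300,375))])[:,:,::-1])
E
python3 go.py 481 -110 26 12.1
```

```text
time_s: 14.25
ee_pos: [477.9, -107.2, 196.9]
ee_rot: [-179.9, 0.0, 12.2]
force: [-0.6, -0.2, 0.1]
gripper_width: 20.6
time_s: 14.58
ee_pos: [481.5, -110.7, 196.5]
ee_rot: [180.0, -0.1, 12.1]
force: [1.0, -0.6, -0.5]
gripper_width: 20.4
S wrist (array([ 455.90747626, -115.11703301,   11.05838169]), np.float64(0.20095659792423248))
t 14.68 pos [ 481.2 -110.6  196.2] rot [ 1.7998e+02 -1.0000e-02  1.2050e+01] F [ 0.1  0.  -0.9] w 20.5
yaw units -0.01 | after turn: tool cm x -0.00 y -0.06 z 17.02 rows 5.0
```

View pics/m5.png

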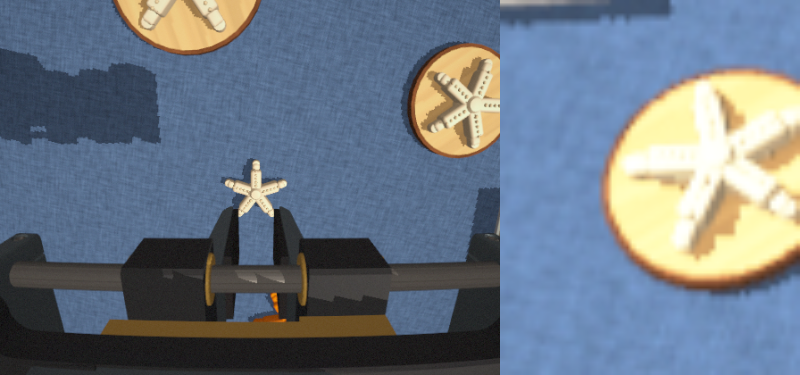

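The medium star is on its slice. The small star, five-armed at about (285,215) in the full frame, is aligned with the jaws.

```bash
python3 -m inch '[{"x":0.1,"y":-0.05,"z":3.2,"yaw":0,"gripper":-0.55},{"x":0,"y":0,"z":3.2,"yaw":0,"gripper":-0.55},{"x":0,"y":0,"z":3.2,"yaw":0,"gripper":-0.55},{"x":0,"y":0,"z":3.0,"yaw":0,"gripper":-0.55},{"x":0,"y":0,"z":2.0,"yaw":0,"gripper":-0.55},{"x":0,"y":0,"z":1.3,"yaw":0,"gripper":-0.55},{"x":0,"y":0,"z":0.7,"yaw":0,"gripper":-0.55},{"x":0,"y":0,"z":0.4,"yaw":0,"gripper":-0.55},{"x":0,"y":0,"z":0.1,"yaw":0,"gripper":-0.55},{"x":0,"y":0,"z":0,"yaw":0,"gripper":-0.55}]' 15; python3 -m inch '[{"x":0,"y":0,"z":0,"yaw":0,"gripper":-1},{"x":0,"y":0,"z":0,"yaw":0,"gripper":-1},{"x":0,"y":0,"z":0,"yaw":0,"gripper":-1},{"x":0,"y":0,"z":0,"yaw":0,"gripper":-1},{"x":0,"y":0,"z":0,"yaw":0,"gripper":-1},{"x":0,"y":0,"z":0,"yaw":0,"gripper":-1}]' 15; python3 go.py 624.2 285.5 86 12.1
```

```text
time_s: 15.52
ee_pos: [481.5, -109.5, 24.7]
ee_rot: [-180.0, 0.0, 12.1]
force: [-0.7, 0.1, 0.3]
gripper_width: 20.2
time_s: 16.02
ee_pos: [481.3, -109.1, 25.3]
ee_rot: [180.0, -0.0, 12.1]
force: [-0.9, -0.3, -0.8]
gripper_width: 11.6
t 16.02 pos [ 481.3 -109.1   25.3] rot [ 1.7999e+02 -1.0000e-02  1.2100e+01] F [-0.9 -0.3 -0.8] w 11.6
yaw units 0.0 | after turn: tool cm x 22.24 y -35.59 z -6.07 rows 11.0
```

```bash
python3 -m inch '[{"x":0,"y":0,"z":-1,"yaw":0,"gripper":-1},{"x":0,"y":0,"z":-2,"yaw":0,"gripper":-1},{"x":0,"y":0,"z":-2,"yaw":0,"gripper":-1},{"x":0.5,"y":-0.8,"z":-1,"yaw":0,"gripper":-1},{"x":1,"y":-1.6,"z":0,"yaw":0,"gripper":-1},{"x":1.6,"y":-2.6,"z":0,"yaw":0,"gripper":-1},{"x":1.8,"y":-2.9,"z":0,"yaw":0,"gripper":-1},{"x":1.8,"y":-2.9,"z":0,"yaw":0,"gripper":-1},{"x":1.8,"y":-2.9,"z":0,"yaw":0,"gripper":-1},{"x":1.8,"y":-2.9,"z":0,"yaw":0,"gripper":-1},{"x":1.8,"y":-2.9,"z":0,"yaw":0,"gripper":-1},{"x":1.8,"y":-2.9,"z":0,"yaw":0,"gripper":-1}]' 15;python3 -m inch '[{"x":1.8,"y":-2.9,"z":0,"yaw":0,"gripper":-1},{"x":1.8,"y":-2.9,"z":0,"yaw":0,"gripper":-1},{"x":1.8,"y":-2.9,"z":0,"yaw":0,"gripper":-1},{"x":1.5,"y":-2.2,"z":0,"yaw":0,"gripper":-1},{"x":1,"y":-1.5,"z":1,"yaw":0,"gripper":-1},{"x":0.4,"y":-0.6,"z":1,"yaw":0,"gripper":-1},{"x":0,"y":0,"z":0,"yaw":0,"gripper":-1},{"x":0,"y":0,"z":0,"yaw":0,"gripper":-1},{"x":0,"y":0,"z":0,"yaw":0,"gripper":-1}]' 15
python3 - <<'E'
from h import *
grab("wrist",6)
E
python3 go.py 624.2 285.5 35.5 12.1
```

```text
time_s: 17.02
ee_pos: [570.6, 140.8, 86.1]
ee_rot: [180.0, -0.0, 12.1]
force: [0.5, -0.1, -0.2]
gripper_width: 12.3
time_s: 17.77
ee_pos: [623.7, 282.2, 65.4]
ee_rot: [180.0, 0.1, 12.1]
force: [0.1, 0.1, -1.0]
gripper_width: 12.0
t 17.82 pos [623.9 282.2  65.7] rot [1.7997e+02 2.0000e-02 1.2040e+01] F [ 0.8 -0.7 -0.8] w 11.4
yaw units -0.01 | after turn: tool cm x 0.09 y -0.32 z 3.02 rows 1.0
```

View pics/wrist6.png

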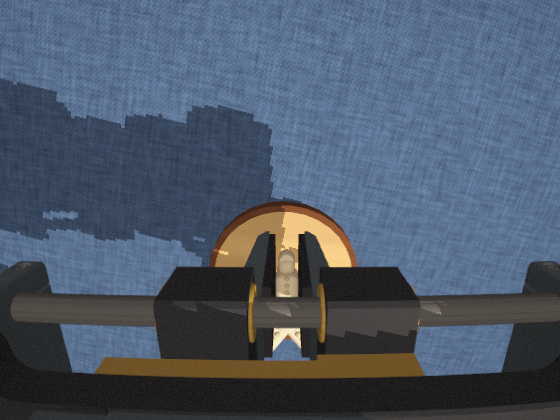

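The wrist view shows the small star held over the small slice, with the tip at about (286,250).

Run:
```python
from arc import *
f=load("wrist",6); print("slice",arc(f,49,range(222,346,4),185,[598,280]))
for z in (47,51): 
    t=unproj(f,(286,250),z)[:2]; a=np.radians(12.1); print("tip",t.round(1),"centre",(t-37*np.array([np.cos(a),np.sin(a)])).round(1))
```

```text
slice (array([598.4, 280.4]), np.float64(0.22))
tip [632.6 285.3] centre [596.5 277.6]
tip [634.4 285.7] centre [598.2 277.9]
```

```bash
python3 -m inch '[{"x":0.1,"y":-0.24,"z":0.8,"yaw":0,"gripper":-1},{"x":0,"y":0,"z":0.8,"yaw":0,"gripper":-1},{"x":0,"y":0,"z":0.6,"yaw":0,"gripper":-1},{"x":0,"y":0,"z":0.3,"yaw":0,"gripper":-1},{"x":0,"y":0,"z":0.2,"yaw":0,"gripper":-1},{"x":0,"y":0,"z":0.1,"yaw":0,"gripper":-1},{"x":0,"y":0,"z":0,"yaw":0,"gripper":-1},{"x":0,"y":0,"z":0,"yaw":0,"gripper":-1}]' 15; python3 -m inch '[{"x":0,"y":0,"z":0.05,"yaw":0,"gripper":-1},{"x":0,"y":0,"z":0.04,"yaw":0,"gripper":-1},{"x":0,"y":0,"z":0,"yaw":0,"gripper":-1}]' 15; python3 -m inch '[{"x":0,"y":0,"z":0.05,"yaw":0,"gripper":-1},{"x":0,"y":0,"z":0,"yaw":0,"gripper":-1}]' 15
```

```text
time_s: 18.48
ee_pos: [624.8, 286.3, 37.4]
ee_rot: [180.0, -0.0, 12.1]
force: [-0.0, -0.0, -0.2]
gripper_width: 11.7
time_s: 18.73
ee_pos: [624.7, 286.2, 36.4]
ee_rot: [180.0, -0.0, 12.1]
force: [-0.5, 0.3, -0.6]
gripper_width: 11.8
time_s: 18.9
ee_pos: [624.6, 286.1, 35.8]
ee_rot: [180.0, 0.0, 12.1]
force: [0.2, -0.4, -0.7]
gripper_width: 11.6
```

```bash
python3 -m inch '[{"x":0,"y":0,"z":0.05,"yaw":0,"gripper":-1},{"x":0,"y":0,"z":0,"yaw":0,"gripper":-1}]' 15; python3 -m inch '[{"x":0,"y":0,"z":0.05,"yaw":0,"gripper":-1},{"x":0,"y":0,"z":0,"yaw":0,"gripper":-1}]' 15
```

```text
time_s: 19.07
ee_pos: [624.7, 286.1, 35.3]
ee_rot: [180.0, -0.0, 12.1]
force: [0.1, 0.7, -0.3]
gripper_width: 11.9
time_s: 19.23
ee_pos: [624.7, 286.2, 35.3]
ee_rot: [180.0, -0.0, 12.1]
force: [-0.4, -0.2, 3.8]
gripper_width: 11.8
```

```bash
python3 -m inch '[{"x":0,"y":0,"z":0,"yaw":0,"gripper":-0.9},{"x":0,"y":0,"z":0,"yaw":0,"gripper":-0.7},{"x":0,"y":0,"z":0,"yaw":0,"gripper":-0.55},{"x":0,"y":0,"z":0,"yaw":0,"gripper":-0.55},{"x":0,"y":0,"z":-1,"yaw":0,"gripper":-0.55},{"x":0,"y":0,"z":-2,"yaw":0,"gripper":-0.55},{"x":0,"y":0,"z":-3,"yaw":0,"gripper":-0.55},{"x":0,"y":0,"z":-3.5,"yaw":0,"gripper":-0.55},{"x":-1,"y":0.5,"z":-3.5,"yaw":0,"gripper":-0.55},{"x":-2,"y":1,"z":-3,"yaw":0,"gripper":-0.55},{"x":-3,"y":1.5,"z":-1,"yaw":0,"gripper":-0.55},{"x":-3,"y":1.5,"z":0,"yaw":0,"gripper":-0.55}]' 15; python3 -m inch '[{"x":-2.5,"y":3,"z":0,"yaw":0,"gripper":-0.55},{"x":-2,"y":3,"z":0,"yaw":0,"gripper":-0.55},{"x":-1,"y":3,"z":0,"yaw":0,"gripper":-0.55},{"x":0,"y":3,"z":0,"yaw":0,"gripper":-0.55},{"x":0,"y":0,"z":0,"yaw":0,"gripper":-0.55},{"x":0,"y":0,"z":0,"yaw":0,"gripper":-0.55},{"x":0,"y":0,"z":0,"yaw":0,"gripper":-0.55},{"x":0,"y":0,"z":0,"yaw":0,"gripper":-0.55}]' 15
python3 - <<'E'
from h import *
f=grab("wrist",7)
E
```

```text
time_s: 20.23
ee_pos: [547.3, 223.6, 209.2]
ee_rot: [-179.9, -0.5, 12.1]
force: [0.4, -0.3, -0.3]
gripper_width: 21.0
time_s: 20.9
ee_pos: [517.5, 95.3, 205.0]
ee_rot: [-180.0, -0.0, 12.2]
force: [0.4, -0.0, 0.3]
gripper_width: 20.4
```

View pics/wrist7.png

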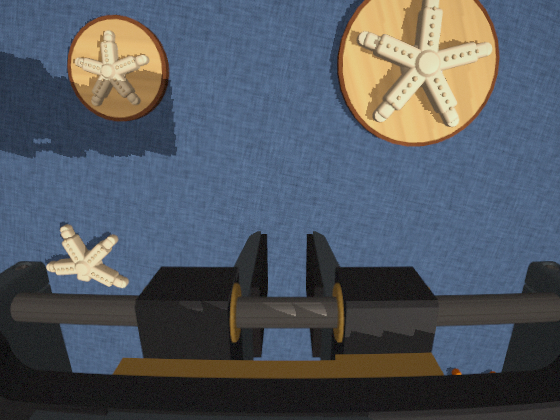

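The wrist view shows the small star's dome at about (108,70) on its slice and the large one's at (428,62). I'll correct for dome height and compare the centres, for medium too (wrist5, dome at about (532,116)).

Run:
```python
from h import *
f=load("wrist",7); w5=load("wrist",5)
for n,fr,uv,h,r,g in (("S",f,(108,70),28,49,(598,280)),("L",f,(428,62),32,78,(662,-1)),("M",w5,(532,116),30,62,(604,-317))):
    p,c=fit([fr],notblue,lambda x,y:disc(r,x,y),list(g),200,[4,4])
    print(n,"dome",unproj(fr,uv,h)[:2].round(1),unproj(fr,uv,h-3)[:2].round(1),"slice",p.round(1),round(c,3))
# enlarged crops w/ overlay of star model centred on slice
def crop(fr,k,x,y,a,hw):
    im=fr["pixels"].copy(); S=4; im=cv2.resize(im,None,fx=S,fy=S,interpolation=cv2.INTER_CUBIC)
    m=np.zeros(im.shape[:2],np.uint8)
    for P in star(k,x,y,a,10): cv2.fillPoly(m,[cv2.convexHull(np.int32((proj(fr,P)+.5)*S))],1)
    cv2.drawContours(im,cv2.findContours(m,0,2)[0],-1,(255,0,0),1)
    u,v=(proj(fr,[[x,y,18]])[0]*S).astype(int); v=max(v,hw); u=min(max(u,hw),im.shape[1]-hw)
    return cv2.resize(im[v-hw:v+hw,u-hw:u+hw],(260,260))
cv2.imwrite("pics/chk.png",np.hstack([crop(f,"S",598.2,280.3,12.1,220),crop(f,"L",662.1,-1.2,9.3,290),crop(w5,"M",604,-317.1,-6.7,240)])[:,:,::-1])
```

```text
S dome [595.5 277.8] [595.5 279.3] slice [597.6 279.9] 0.012
L dome [ 6.606e+02 -2.000e-01] [661.2  -1.3] slice [662.  -1.] 0.008
M dome [ 602.8 -314.7] [ 603.2 -316.8] slice [ 603.9 -317. ] 0.009
```

View pics/chk.png

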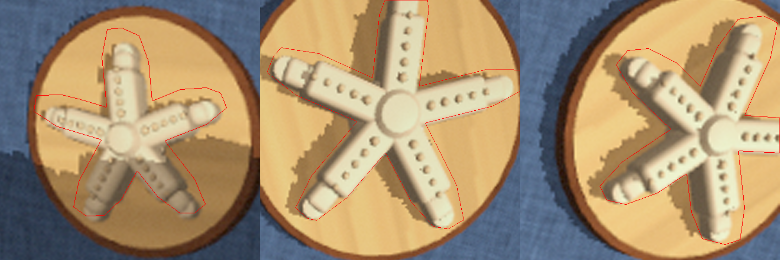

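Run:
```python
from h import *
a=grab("scene",9)
p,c=fitstar([a],"M",(384,298),r=28); print("broken",p.round(1))
```

```text
broken [384.7 298.9  34.8]
```

View pics/scene9.png

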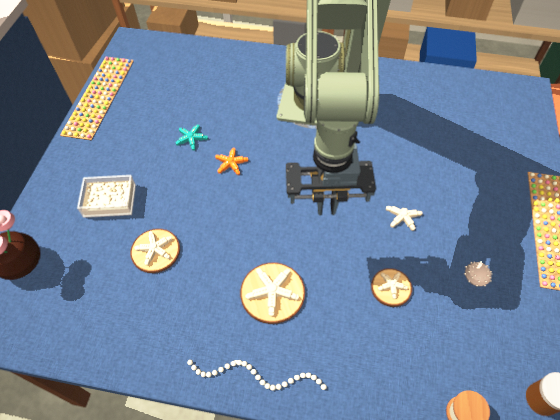

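All three stars are on their slices at (155,249), (272,289) and (391,286). The broken star (404,216), urchin (479,273), tub (107,195) and the look-alikes are unmoved. Handing in.

```bash
python3 -c "
from workcell import env,telemetry
print(telemetry.state()['time_s'],env.job_done())"
```

```text
the job is handed in; nothing more can be done
21.0 None
```

The three whole starfish are on the slices of their own size, placed in the order large, medium, small, and the job is handed in at 21.0 s. Each was gripped across one arm, lowered until contact showed about 2–4 N, and then released.

- **Centring:** the last wrist-camera check put the large and medium stars within about 1–2.5 mm of their slice centres. The small one is about 2–3 mm off, mostly toward the robot, and I left it there.
- **Disagreement:** colour-mask fits of the placed large star in the scene and side views were poor. They read up to about 11 mm off, mixing up wood and star. I discarded them in favour of the dome and tip measurements and an overlay of the star's outline on the picture.
- **Left alone:** the broken star was refitted to within 0.1 mm of where it started. The urchin, tub and orange and turquoise stars look unmoved in the final picture. The gripper was clear of everything at hand-in.

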